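Clamp a split casting mould with its draw latch

TASK

Close the aluminium split mould with its draw latch: take the wire loop by its black tab, bring its bar over the steel keeper hook and let it down into the gap between the hook's lip and the two rubber guard ribs; only then touch the red lever, and push it back over and down past centre until it snaps flat and holds the halves clamped. Feel for the gap instead of forcing: never press the bar on the keeper, nor the lever or the sliding half, with more than 25 N, and leave the beaker, pot, timer and dish where they stand.

Things in the scene. Friction and masses are not known exactly. Their poses are not given: they have to be found in the camera images.
- mould: Fixed half of an aluminium split mould on a grey base plate, bolted down. Origin on the bench under the lever's axis; x runs from the lever to the keeper, z up; the latch works in the plane y=0. Base plate x -90..112, y -50..50, z 0..10 mm; fixed block x -80..7, y -38..38, top z 50 mm. Lever's bearing cheeks: x -7..7, y 14.5..18 mm on both sides, up to z 71 mm
- lever_pivot (a point): Axis of the red lever, 64 mm above the bench on the fixed half, in the latch's plane; axes as the mould's. The loop's hinge pin sits on the lever 16 mm from this axis: at lever angle q it lies 16*cos(q-0.1) mm from it on the side away from the keeper and 16*sin(q-0.1) mm above it
- lever_tip (a point): Point in the middle of the red lever's thickness, 52 mm from its axis; the lever is a plate 26 mm wide and 5 mm thick that ends 56 mm from the axis. With the lever flat its upper face is 4 mm above the axis
- lever (a joint): Angle of the red lever (rad): 0 = flat, pointing away from the keeper (closed); 1.57 = upright; stops at 0 and 2.6 (leaning over the keeper). Stays where left (friction 0.025 N m). With the loop hooked, closing takes a push that rises near 1 rad to 0.1 to 0.75 N m (up to 17 N at 46 mm); below about 0.3 rad it snaps down by itself and the seal's spring holds it at 0
- loop_bar (a point): Middle of the cross bar of the wire loop: round, 5 mm thick, 44 mm wide, 57.7 mm from the loop's hinge pin. The loop swings freely on that pin and drops by its weight; at the start the bar lies loose on top of the keeper's lip. x points from the pin to the bar, z at right angles to it, upwards
- loop_tab (a point): Point to grip on the loop's black pull tab: a plate 10 mm thick across the latch (y), 16 mm long, 23 mm tall, on a neck beyond the bar. In the loop's axes the point lies 12.5 mm beyond the bar and 37 mm above it, mid thickness, 5 mm below the tab's upper edge. The tab's lower edge is 19 mm above the bar's middle
- half (a joint): Travel of the sliding half (60 mm long, 76 mm wide, top z 50 mm) on its guide rods (m): 0 = touching the orange ribbed rubber seal, positive = gap, negative = seal squeezed (-0.002 to -0.015 when latched, 5 N per mm). Sliding friction 3 N
- beaker: Glass beaker, 70 mm wide, 86 mm tall, origin under its middle. Leave it alone
- objective_pot: White screw pot with black lid, 42 mm wide, 50 mm tall, origin under its middle. Leave it alone
- timer: White timer with three keys, 62 x 62 x 16 mm, lying flat, origin under its middle. Leave it alone
- dish: Closed culture dish, 60 mm wide, 13 mm tall, origin under its middle. Leave it alone
- keeper_mark (a point): On the sliding half, 54.5 mm above the bench: nominal place of the middle of the seated bar; axes as the mould's. The steel keeper hook is screwed on through slots: it really sits up to 6 mm nearer to or farther from the lever than this mark (a different amount each time, not measured), and the bar, drawn home, with it. Sliding half's top: z 50 mm
- keeper_mark_lip (a point): Same mark at the upper edge of the lip's free end, z 63 mm, 3.5 mm beyond keeper_mark. Hook (really up to 6 mm off): 24 mm wide, mouth z 50..59 mm open to +x; lip 4 mm thick over it. 6.5 mm beyond the lip's end stand two black rubber guard ribs (10 mm thick, 8..19 mm either side of the middle, top z 59 mm): the bar drops between lip and ribs, 1.5 mm play, then is drawn in under the lip

How it is judged:
By the outcome, as a careful person would: the job done as asked, in the order asked, and still so for the second after the job is handed in, with the robot touching nothing.
It also fails if it takes over 67 s, if anything falls off the work surface, if the arm or the gripper's body presses on something with over 40 N, if the wrist force passes 120 N, or if a joint passes its speed limit or range.

ROBOT

A 6-joint arm with a two-finger parallel gripper is mounted at the origin on a cart in front of the work surface, level with it; the furniture and walls round the work are solid. World frame = base frame: x ahead of the robot, y to its left, z up, the work surface at z = 0. Lengths are in m, angles in degrees, forces in N, time in s.
With the tool pointing down it reaches from about 0.3 to 0.75 m from the base axis. Payload 8.5 kg.
Tool frame: the origin (TCP) lies at the very end of the fingers, on their centre line; the grasp point (between the pads) lies 19 mm behind it (env.hold_point_z is the distance from the TCP to the grasp point, in m); z points along the fingers, y is the line along which they close (so a half turn about z gives the same grasp; the last joint's range is limited). The gripper opens to 85 mm and grips with 20 to 120 N. Pads are 22 mm wide; open, the fingers measure 114 mm over their backs; the gripper's body (76 mm by 85 mm) begins 54 mm behind the grasp point. The pads swing forward as they close: fully open they stand 13 mm farther back than shut.
Start: joints at [56.82, 21.807, 74.336, -0, 83.858, -12.336], TCP at [0.196, 0.514, 0.231] pointing down, gripper open.
Joint ranges: [-178.18, 178.18], [-50.72, 133.34], [12.68, 142.11], [-81.47, 261.47], [9.98, 163.14], [-165.26, 165.26]. Speed limits (degrees/s): [136.94, 136.94, 180, 180, 180, 180].

INTERFACE

Orientations are given as a 3x3 rotation matrix whose columns are the frame's x, y, z axes.
In Python, from rig import env, optics gives the robot as it stands.
- The arm moves only by the shell command python3 -m jog 'ROWS' [OPENING] [FORCE]. ROWS is JSON, a list of rows, each an object with "linear": the shift along the tool's x, y, z in units of 40 mm (1.0 is 40 mm), a list of three; "roll": the turn about the tool's z in units of 5 degrees (1.0 is 5 degrees). A call has 1 to 12 rows; each row shifts and turns the commanded pose from where the row before left it, along the tool's axes as they then stand; what a row does not reach is not made up. A row lasts 1/12 s, in which the tool goes at most 41.7 mm and 7.16 degrees, less where a joint would pass 70% of its speed; a pose out of reach is approached as far as the arm can. A call is refused whole if a number of a shift passes 1 or a number of a turn 1, either way. A call with a gripper value outside its range is refused whole. OPENING is the opening, from -1 (shut) to 1 (fully open), set as the call begins (- or left out, the last holds). The fingers move at their own pace and stop on an object; FORCE is the grip in N (left out, the last holds). Time passes only in rows, so rows that do not move let the fingers close. It gives the time, the measured TCP pose, the force, the opening and the grip force at its end, in the units of the state.
- env.observe(): the state, without advancing time (a new reading comes with each control period).
- optics.get_image(name): name is "scene" or "top" or "wrist"; returns the picture (400x640x3 uint8, red, green, blue); there is no depth.
- optics.calibration(name): a dict with "fov_y" (degrees; the focal length in pixels is half the picture's height over the tangent of half this angle, whatever the lens; pixels are square), "cx", "cy" (the principal point, pixels), "D" ([k1, k2, p1, p2, k3] as OpenCV has them; the pictures are not rectified), "T" (4x4, takes a point from camera to world coordinates). Camera axes: x right, y down, z forward; pixel columns grow to the right and rows downward; lengths in m; the calibration is good to about 2 mm. A picture is of the moment at which its call begins: read the wrist's pose just before it. calibration takes no time and is no camera call; for the wrist camera it gives the pose at the moment of the call.
- env.close_job(): hands the job in; it is judged then, once.
The state is a dict: "time_s": time; "q": joint angles; "qvel": joint speeds; "joint_efforts": joint torques, N m; "position": TCP position; "tool_rot": TCP orientation; "ft_force": force on the tool from outside, world axes, zero at the start; "wrist_torque": the same for the moment, N m; "grip_width": finger opening in m; "gripper_force": force on a finger pad.
Only numpy, scipy, OpenCV 4.12 (cv2) and the standard library are available. Lean on these libraries where they do the work, as an engineer would, in place of code of your own. Each camera call takes 0.05 s, during which the arm holds its last target. There are 200 camera calls.

## Working session

There is one attempt and no reset: what is moved stays moved. The work goes in short steps, Python scripts to look and compute and a shell command to move; the robot and the scene stay as the last step left them, time stands still between calls to the robot, and variables do not carry over. Pictures are saved under pics/ and viewed, at most 10 in all, crops included, and the job is handed in when it is done.

```bash
ls; mkdir -p pics; python3 - <<'E'
from rig import env, optics
import cv2,numpy as np
s=env.observe();print(s)
ims=[]
for n in("scene","top"):
    im=optics.get_image(n);cv2.imwrite(f"pics/{n}0.png",im[:,:,::-1]);c=optics.calibration(n);print(n,c)
w=optics.get_image("wrist");cv2.imwrite("pics/wrist0.png",w[:,:,::-1]);print(optics.calibration("wrist"))
E
```

```text
pics
{'time_s': 0.0, 'q': array([ 5.68204267e+01,  2.18444035e+01,  7.43875611e+01, -4.12512550e-04,
        8.38589460e+01, -1.23340837e+01]), 'qvel': array([-0.00572822,  0.0074385 ,  0.07534325,  0.04343288,  0.13328248,
       -0.03581124]), 'joint_efforts': array([ 1.21299126e-03, -4.48467028e+01, -2.31274813e+01, -2.10788889e-04,
        4.84161035e-03,  1.03946923e-05]), 'position': array([0.19553206, 0.51373765, 0.23066327]), 'tool_rot': array([[-9.34543580e-01,  3.55847655e-01, -8.62347312e-04],
       [ 3.55848545e-01,  9.34542690e-01, -1.33191107e-03],
       [ 3.31942946e-04, -1.55159398e-03, -9.99998741e-01]]), 'ft_force': array([-0.07271812,  0.14717894, -0.3166286 ]), 'wrist_torque': array([ 0.00848314, -0.03527973,  0.04256608]), 'gripper_force': 0.0, 'grip_width': 0.08555153572791414}
scene {'fov_y': 50.96664692096432, 'cx': 320.91890502560597, 'cy': 192.15774804406885, 'D': array([-0.00224438,  0.        ,  0.        ,  0.        ,  0.        ]), 'T': array([[-0.66658964, -0.51201796,  0.54175258,  0.11093114],
       [-0.74531089,  0.47050705, -0.47237146,  0.36466
[... 338 characters left out ...]
  0.4746084 ],
       [-0.99959609,  0.02092033,  0.01923526, -0.01789577],
       [-0.02070002, -0.07221476, -0.99717428,  0.91688291],
       [ 0.        ,  0.        ,  0.        ,  1.        ]])}
{'fov_y': 67.84468173023335, 'cx': 320.2592799320538, 'cy': 205.62921545361485, 'D': array([-0.0576146,  0.       ,  0.       ,  0.       ,  0.       ]), 'T': array([[ 3.55940504e-01,  8.97609426e-01,  2.60007068e-01,
         1.28644507e-01],
       [ 9.34508483e-01, -3.41736478e-01, -9.95493569e-02,
         5.38396283e-01],
       [-5.02541557e-04,  2.78412459e-01, -9.60461478e-01,
         3.74662745e-01],
       [ 0.00000000e+00,  0.00000000e+00,  0.00000000e+00,
         1.00000000e+00]])}
```

View pics/scene0.png

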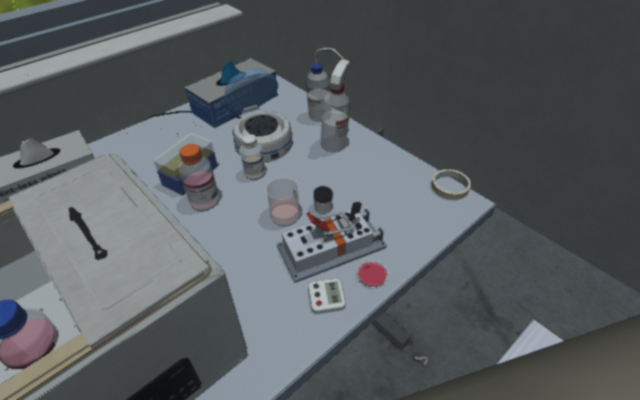

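View pics/top0.png

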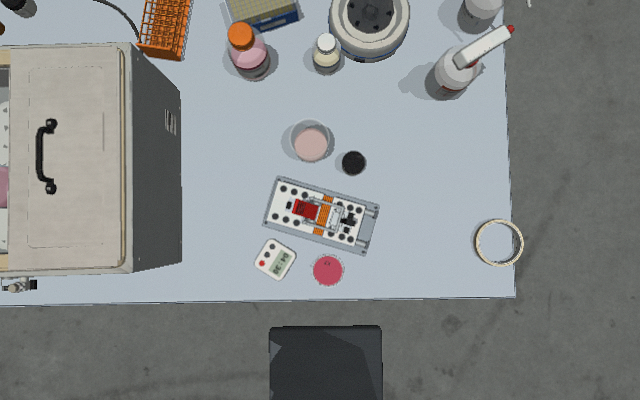

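```bash
cat > h.py <<'E'
from rig import env, optics
import cv2,numpy as np
def snap(n,f=None):
    s=env.observe();c=optics.calibration(n);im=optics.get_image(n)
    if f: cv2.imwrite(f"pics/{f}.png",im[:,:,::-1])
    return im,c,s
def K(c):
    f=200/np.tan(np.radians(c["fov_y"]/2));return np.array([[f,0,c["cx"]],[0,f,c["cy"]],[0,0,1.]])
def rays(c,px):
    p=cv2.undistortPoints(np.array(px,float).reshape(-1,1,2),K(c),c["D"]).reshape(-1,2)
    return c["T"][:3,3],np.c_[p,np.ones(len(p))]@c["T"][:3,:3].T
def plane(c,px,z):
    o,d=rays(c,px);return o+d*((z-o[2])/d[:,2])[:,None]
def proj(c,P):
    Ti=np.linalg.inv(c["T"]);return cv2.projectPoints(np.array(P,float).reshape(-1,3),cv2.Rodrigues(Ti[:3,:3])[0],Ti[:3,3],K(c),c["D"])[0].reshape(-1,2)
def tri(c1,p1,c2,p2):
    o1,d1=rays(c1,p1);o2,d2=rays(c2,p2);A=np.c_[d1[0],-d2[0]];t=np.linalg.lstsq(A,o2-o1,rcond=None)[0]
    a=o1+t[0]*d1[0];b=o2+t[1]*d2[0];return (a+b)/2,np.linalg.norm(a-b)
E
python3 - <<'E'
from h import *
im=cv2.imread("pics/top0.png");c=optics.calibration("top")
print(plane(c,[[278,176],[380,206],[365,256],[263,227]],0.01))
a=cv2.resize(im[165:265,250:390],None,fx=5,fy=5,interpolation=cv2.INTER_CUBIC)
im=cv2.imread("pics/scene0.png")
cv2.imwrite("pics/c0.png",a)
b=cv2.resize(im[185:285,270:390],None,fx=6,fy=6,interpolation=cv2.INTER_CUBIC);cv2.imwrite("pics/c1.png",b)
E
```

```text
[[ 0.58194394  0.07472946  0.01      ]
 [ 0.52131657 -0.11564115  0.01      ]
 [ 0.42894654 -0.0851593   0.01      ]
 [ 0.48643253  0.10415941  0.01      ]]
```

View pics/c1.png

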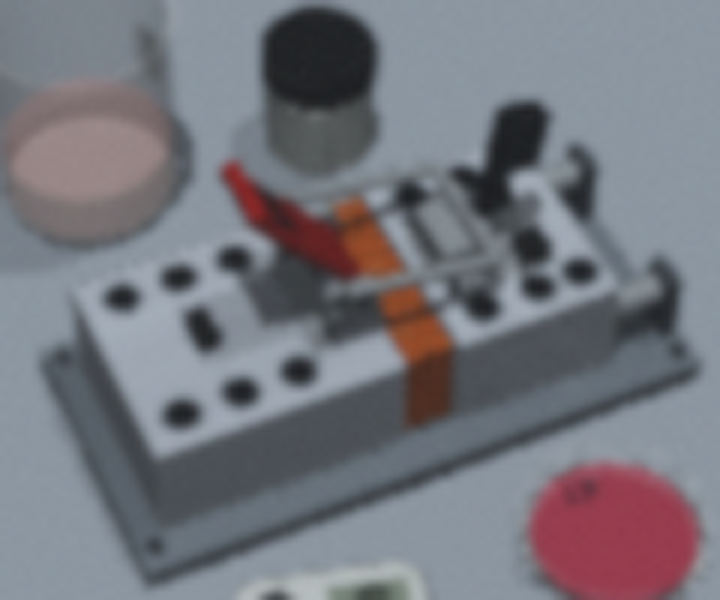

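```bash
R='{"linear":[-0.568,-0.707,-0.104],"roll":0}'; python3 -m jog '[{"linear":[-0.568,-0.707,-0.104],"roll":0},{"linear":[-0.568,-0.707,-0.104],"roll":0},{"linear":[-0.568,-0.707,-0.104],"roll":0},{"linear":[-0.568,-0.707,-0.104],"roll":0},{"linear":[-0.568,-0.707,-0.104],"roll":0},{"linear":[-0.568,-0.707,-0.104],"roll":0},{"linear":[-0.568,-0.707,-0.104],"roll":0},{"linear":[-0.568,-0.707,-0.104],"roll":0},{"linear":[-0.568,-0.707,-0.104],"roll":0},{"linear":[-0.568,-0.707,-0.104],"roll":0},{"linear":[-0.568,-0.707,-0.104],"roll":0},{"linear":[-0.568,-0.707,-0.104],"roll":0}]' 1
python3 -m jog '[{"linear":[0,0,0],"roll":1},{"linear":[0,0,0],"roll":1},{"linear":[0,0,0],"roll":1},{"linear":[0,0,0],"roll":1},{"linear":[0,0,0],"roll":1},{"linear":[0,0,0],"roll":1},{"linear":[0,0,0],"roll":1},{"linear":[0,0,0],"roll":1},{"linear":[0,0,0],"roll":1}]'
python3 -m jog '[{"linear":[0,0,0],"roll":1},{"linear":[0,0,0],"roll":1},{"linear":[0,0,0],"roll":1},{"linear":[0,0,0],"roll":1},{"linear":[0,0,0],"roll":1},{"linear":[0,0,0],"roll":1},{"linear":[0,0,0],"roll":1},{"linear":[0,0,0],"roll":1},{"linear":[0,0,0],"roll":0.3},{"linear":[0,0,0],"roll":0}]'
```

```text
time_s: 1.15
position: [0.3296, 0.0982, 0.2815]
tool_rot: [[-0.935, 0.356, 0.0], [0.356, 0.935, 0.0], [-0.0, 0.0, -1.0]]
ft_force: [1.5, 0.2, -0.9]
grip_width: 0.0855
gripper_force: 0.0
time_s: 1.9
position: [0.3296, 0.0998, 0.2811]
tool_rot: [[-0.405, 0.914, -0.0], [0.914, 0.405, 0.0], [0.0, -0.0, -1.0]]
ft_force: [-0.0, -0.5, -0.2]
grip_width: 0.0851
gripper_force: 0.0
time_s: 2.73
position: [0.3296, 0.0998, 0.2811]
tool_rot: [[0.299, 0.954, -0.0], [0.954, -0.299, -0.0], [-0.0, -0.0, -1.0]]
ft_force: [0.3, 0.1, 0.2]
grip_width: 0.0856
gripper_force: 0.0
```

```bash
python3 -m jog '[{"linear":[-0.13,0.83,0.1],"roll":0},{"linear":[-0.13,0.83,0.1],"roll":0},{"linear":[-0.13,0.83,0.1],"roll":0},{"linear":[-0.13,0.83,0.1],"roll":0},{"linear":[-0.13,0.83,0.1],"roll":0},{"linear":[-0.13,0.83,0.1],"roll":0},{"linear":[0,0,0],"roll":0},{"linear":[0,0,0],"roll":0}]'
python3 - <<'E'
from h import *
import pickle
im,c,s=snap("wrist","w1");print(s["position"]);pickle.dump(c,open("w1.pkl","wb"))
E
```

```text
time_s: 3.4
position: [0.5112, 0.01, 0.2561]
tool_rot: [[0.298, 0.955, -0.002], [0.955, -0.298, 0.0], [-0.0, -0.002, -1.0]]
ft_force: [-0.6, 0.2, 0.5]
grip_width: 0.0857
gripper_force: 0.0
[0.51123071 0.00999556 0.25607057]
```

View pics/w1.png

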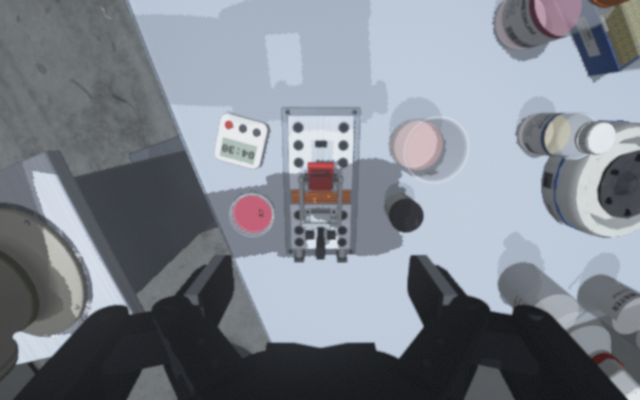

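```bash
python3 -m jog '[{"linear":[-0.39,0,0.72],"roll":0},{"linear":[-0.39,0,0.72],"roll":0},{"linear":[-0.39,0,0.72],"roll":0},{"linear":[0,0,0],"roll":0},{"linear":[0,0,0],"roll":0}]'
python3 - <<'E'
from h import *
import pickle
im,c,s=snap("wrist","w2");print(s["position"]);pickle.dump(c,open("w2.pkl","wb"))
cv2.imwrite("pics/w2c.png",cv2.resize(im[60:330,200:440,::-1],None,fx=2.2,fy=2.2,interpolation=cv2.INTER_CUBIC))
E
```

```text
time_s: 3.87
position: [0.4958, -0.0336, 0.1711]
tool_rot: [[0.298, 0.954, -0.001], [0.954, -0.298, 0.001], [0.0, -0.002, -1.0]]
ft_force: [0.8, -0.2, 0.3]
grip_width: 0.0853
gripper_force: 0.0
[ 0.49576763 -0.03361032  0.1710655 ]
```

View pics/w2c.png

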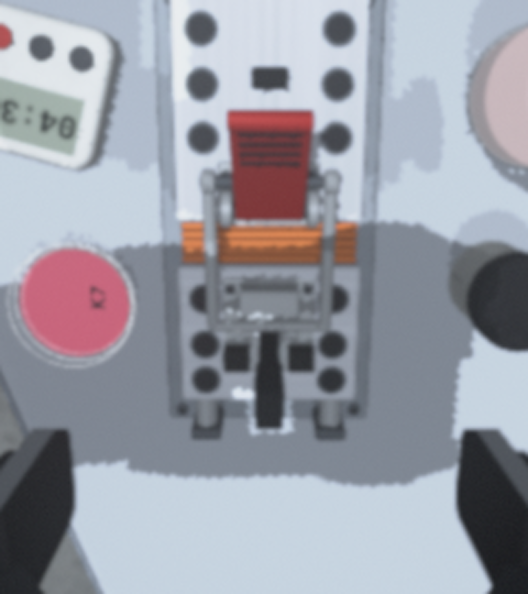

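```bash
cat >> h.py <<'E'
import pickle
def mould():
    return pickle.load(open("m.pkl","rb"))
def tom(P):
    O,u,v=mould();d=np.atleast_2d(P)[:,:2]-O;return np.c_[d@u*1e3,d@v*1e3,np.atleast_2d(P)[:,2]*1e3].round(1)
E
python3 - <<'E'
from h import *
c1=pickle.load(open("w1.pkl","rb"));c2=pickle.load(open("w2.pkl","rb"))
q=lambda *p:[[a/2.2+200-.27,b/2.2+60-.27] for a,b in p]
# block top side edges z=50 in w2 : fixed block corners at seal, seal line
P=plane(c2,q((180,220),(357,220),(183,265),(357,265)),.05);print("seal",P)
W=plane(c1,[[283,108],[360,108]],.01);print("plate end",W,np.linalg.norm(W[0]-W[1]))
v=(P[0]-P[1])[:2];print(np.linalg.norm(v)); 
u=np.array([-.2975,-.9547]);v=np.array([.9547,-.2975])
e=P[:2].mean(0)[:2]; O=e-.007*u;print("O",O)
pickle.dump((O,u,v),open("m.pkl","wb"))
print("mould seal",tom(P),"plate end",tom(W))
for n,p,z in [("bar",(270,325),.0655),("barends",(210,326),.0655),("barR",(332,325),.0655),("ribnear L",(237,343),.059),("ribnear R",(300,343),.059),("rib far",(237,371),.059),("ribL left",(224,357),.059),("ribRright",(313,357),.059),("lever tip top edge",(270,113),.105),("lever base",(270,218),.062),("pinL",(208,180),.08),("pinR",(332,180),.08),("tab end",(268,425),.1),("tab near",(268,340),.06),("half face",(270,265),.05),("TCP",None,0)]:
    if p: print(n,tom(plane(c2,q(p),z)))
print("TCP",tom(np.array([.4958,-.0336,.171])), "cam",tom(c2["T"][:3,3]))
# initial top/scene: project candidates
E
```

```text
seal [[ 0.47273754  0.01091652  0.05      ]
 [ 0.54106944 -0.01042144  0.05      ]
 [ 0.46777792 -0.00694005  0.05      ]
 [ 0.53620307 -0.02829217  0.05      ]]
plate end [[0.49038793 0.10474051 0.01      ]
 [0.58258731 0.07593111 0.01      ]] 0.09659558792531357
0.07158601273188618
O [0.50898599 0.00693044]
mould seal [[  7.  -35.8  50. ]
 [  7.   35.8  50. ]
 [ 25.5 -35.2  50. ]
 [ 25.5  36.5  50. ]] plate end [[-87.8 -46.9  10. ]
 [-87.8  49.7  10. ]]
bar [[46.7  0.6 65.5]]
barends [[ 47.1 -23.3  65.5]]
barR [[46.7 25.3 65.5]]
ribnear L [[ 56.3 -13.   59. ]]
ribnear R [[56.3 13.  59. ]]
rib far [[ 68.6 -13.1  59. ]]
ribL left [[ 62.4 -18.4  59. ]]
ribRright [[62.4 18.4 59. ]]
lever tip top edge [[-33.1   0.4 105. ]]
lever base [[ 4.7  0.6 62. ]]
pinL [[-11.  -21.4  80. ]]
pinR [[-11.   22.4  80. ]]
tab end [[ 73.9  -0.2 100. ]]
tab near [[54.7 -0.2 60. ]]
half face [[25.5  0.6 50. ]]
TCP [[ 42.6  -0.5 171. ]] cam [[-27.5  -0.5 314.9]]
```

```bash
cat > kin.py <<'E'
import numpy as np
from scipy.optimize import fsolve
def P(q): return np.array([-16*np.cos(q-.1),64+16*np.sin(q-.1)])
def G_of_bar(b,q0=1.5):
    b=np.array(b,float)
    q=fsolve(lambda q:np.hypot(*(b-P(q[0])))-57.7,q0)[0]
    u=(b-P(q))/57.7;n=np.array([-u[1],u[0]])
    return b+12.5*u+37*n,q,np.degrees(np.arctan2(u[1],u[0]))
def bar_of_G(g,x0=(1.5,-.2)):
    f=lambda x:P(x[0])+70.2*np.array([np.cos(x[1]),np.sin(x[1])])+37*np.array([-np.sin(x[1]),np.cos(x[1])])-g
    q,a=fsolve(f,x0);return P(q)+57.7*np.array([np.cos(a),np.sin(a)]),q,np.degrees(a)
E
python3 - <<'E'
from h import *; from kin import *
c1=pickle.load(open("w1.pkl","rb"));c2=pickle.load(open("w2.pkl","rb"))
for n in("w1","w2"):
    g=cv2.cvtColor(cv2.imread(f"pics/{n}.png"),cv2.COLOR_BGR2GRAY);print(n,"tab col",g[205:270,321].tolist())
    r=cv2.imread(f"pics/{n}.png").astype(int);m=(r[:,:,2]>110)&(r[:,:,1]<60)&(r[:,:,0]<70);m[:,:290]=0;m[:,350:]=0
    ys,xs=np.nonzero(m);print("lever rows",ys.min(),ys.max(),xs.min(),xs.max())
for b,q0 in [((46.5,65.5),.95),((47,70),1),((50,70),1.2),((54,70),1.5),((54,67),1.5),((54,64),1.6),((54,61),1.7),((54,58),1.8),((54,54.5),1.8),((48,70),1.2)]:
    g,q,a=G_of_bar(b,q0);print(b,g.round(1),round(q,2),round(a,1))
E
```

```text
w1 tab col [141, 146, 136, 117, 102, 92, 88, 92, 109, 125, 132, 134, 137, 149, 173, 191, 185, 158, 153, 173, 175, 143, 96, 62, 51, 48, 50, 49, 49, 49, 50, 51, 50, 49, 49, 48, 49, 51, 50, 51, 50, 50, 53, 56, 57, 58, 58, 59, 58, 58, 58, 59, 60, 79, 130, 179, 199, 202, 202, 203, 202, 202, 202, 203, 202]
lever rows 169 189 315 331
w2 tab col [144, 121, 120, 122, 112, 89, 62, 47, 44, 44, 43, 42, 44, 42, 43, 44, 42, 43, 43, 43, 43, 43, 42, 45, 44, 43, 43, 44, 44, 46, 45, 44, 45, 44, 47, 49, 49, 48, 48, 49, 49, 49, 48, 48, 49, 50, 49, 50, 62, 100, 144, 156, 146, 136, 135, 135, 135, 135, 135, 135, 134, 135, 135, 136, 136]
lever rows 119 158 307 338
(46.5, 65.5) [65.7 99.5] 0.98 -10.8
(47, 70) [ 63.4 105.4] 0.97 -6.2
(50, 70) [ 67.7 104.8] 1.21 -8.3
(54, 70) [ 72.6 104.4] 1.49 -9.7
(54, 67) [ 74.4 100.3] 1.53 -12.9
(54, 64) [76.2 96.1] 1.58 -16.0
(54, 61) [78.  91.8] 1.64 -19.2
(54, 58) [79.7 87.4] 1.71 -22.4
(54, 54.5) [81.5 82.2] 1.81 -26.1
(48, 70) [ 64.9 105.2] 1.05 -7.0
```

```bash
python3 -m jog '[{"linear":[-0.29,0,0.55],"roll":0},{"linear":[-0.29,0.01,0.55],"roll":0},{"linear":[0,0,0],"roll":0},{"linear":[0,0,0],"roll":0}]'
python3 - <<'E'
from h import *
c1=pickle.load(open("w1.pkl","rb"));c2=pickle.load(open("w2.pkl","rb"))
p,e=tri(c1,[[321,258.5]],c2,[[321.5,254]]);print("tab end",tom(p),e)
im,c,s=snap("wrist","w3");print("TCP",tom(s["position"]),s["tool_rot"][:,0]);pickle.dump(c,open("w3.pkl","wb"))
cv2.imwrite("pics/w3c.png",cv2.resize(im[60:360,170:470,::-1],None,fx=2,fy=2,interpolation=cv2.INTER_CUBIC))
E
```

```text
time_s: 4.25
position: [0.4906, -0.0558, 0.1282]
tool_rot: [[0.298, 0.955, 0.001], [0.955, -0.298, -0.0], [0.0, 0.001, -1.0]]
ft_force: [0.0, 0.1, 0.7]
grip_width: 0.0854
gripper_force: 0.0
tab end [[84.6  0.3 79.8]] 0.0011751361799934657
TCP [[ 65.4   1.2 128.2]] [2.98077694e-01 9.54541588e-01 2.13363536e-04]
```

View pics/w3c.png

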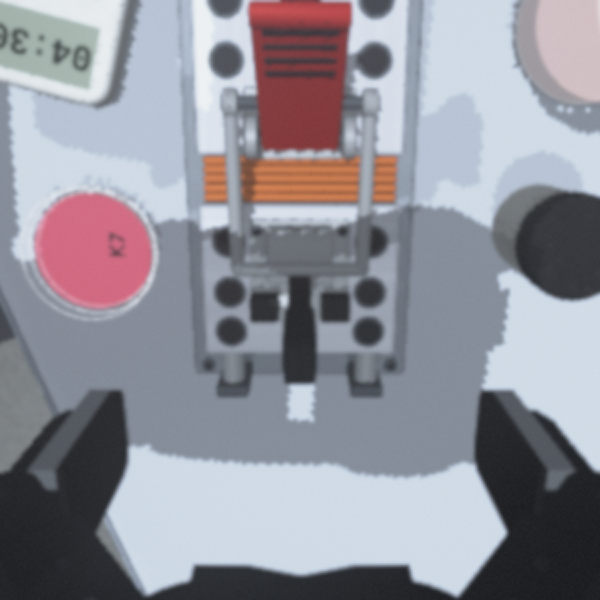

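```bash
python3 - <<'E'
from h import *; from kin import *
c2=pickle.load(open("w2.pkl","rb"));c3=pickle.load(open("w3.pkl","rb"));ct=optics.calibration("top");cs=optics.calibration("scene")
O,u,v=mould()
W=lambda x,y,z:np.r_[O+u*x/1e3+v*y/1e3,z/1e3]
g=cv2.cvtColor(cv2.imread("pics/top0.png"),cv2.COLOR_BGR2GRAY)
m=(g<55).astype(np.uint8);n,l,st,ce=cv2.connectedComponentsWithStats(m)
for i in range(1,n):
    x,y,w,h,a=st[i]
    if 325<ce[i][0]<370 and 195<ce[i][1]<240:print("top blob",st[i],ce[i], tom(plane(ct,[ce[i]],.1)))
a=cv2.resize(g[200:245,320:385],None,fx=10,fy=10,interpolation=cv2.INTER_CUBIC);cv2.imwrite("pics/t.png",a)
# expected tab top corners & other points
for nme,pt in [("tab top far",(12.5+8,42)),("tab top near",(12.5-8,42)),("tab low far",(12.5+8,19))]:
    q,al=.96,np.radians(-10.6);b=np.array([46.5,65.5]);U=np.array([np.cos(al),np.sin(al)]);N=np.array([-U[1],U[0]])
    r=b+pt[0]*U+pt[1]*N
    print(nme,r.round(1),[proj(c,W(r[0],0,r[1])).round(1).tolist() for c in(c2,c3,ct,cs)])
print("seal edge via w3 z50",tom(plane(c3,[[170+300/2,60+155/2],[320,60+203/2]],.05)))
print("ribs w3",tom(plane(c3,[[170+265/2,60+291/2],[170+335/2,60+291/2],[170+265/2,60+321/2]],.059)),"bar",tom(plane(c3,[[170+300/2,60+267/2]],.0655)))
g=cv2.cvtColor(cv2.imread("pics/scene0.png"),cv2.COLOR_BGR2GRAY)
m=(g<60).astype(np.uint8);n,l,st,ce=cv2.connectedComponentsWithStats(m)
for i in range(1,n):
    if 340<ce[i][0]<375 and 195<ce[i][1]<235:print("scene blob",st[i],ce[i])
E
```

```text
top blob [337 203   5   3   8] [338.875 203.875] [[ 38.   25.1 100. ]]
top blob [348 206   4   4   7] [349.71428571 207.42857143] [[ 57.2  24.4 100. ]]
top blob [357 208   4   4  10] [358.4 209.6] [[ 72.2  25.  100. ]]
top blob [340 213  15  13 100] [348.3  219.94] [[ 60.7   3.5 100. ]]
top blob [344 227   5   6  24] [345.875      229.54166667] [[ 61.2 -13.1 100. ]]
top blob [329 232   1   1   1] [329. 232.] [[ 35.1 -25.  100. ]]
top blob [332 233   1   1   1] [332. 233.] [[ 40.4 -25.2 100. ]]
top blob [329 234   2   1   2] [329.5 234. ] [[ 36.8 -28.  100. ]]
top blob [340 235   1   1   1] [340. 235.] [[ 54.2 -24.7 100. ]]
top blob [342 235   1   1   1] [342. 235.] [[ 57.5 -23.8 100. ]]
top blob [340 237   1   1   1] [340. 237.] [[ 55.2 -27.9 100. ]]
top blob [348 238   2   3   3] [348.33333333 239.        ] [[ 69.5 -27.2 100. ]]
tab top far [ 74.4 103. ] [[[321.9, 255.1]], [[319.2, 252.1]], [[355.7, 224.2]], [[360.7, 202.6]]]
tab top near [ 58.6 106. ] [[[321.9, 237.9]], [[319.1, 230.1]], [[346.7, 221.5]], [[353.5, 204.0]]]
tab low far [70.1 80.4] [[[321.8, 238.9]], [[319.3, 232.4]], [[352.6, 223.7]], [[358.2, 211.4]]]
seal edge via w3 z50 [[ 7.9  0.5 50. ]
 [25.5  0.5 50. ]]
ribs w3 [[ 57.  -12.6  59. ]
 [ 57.   13.5  59. ]
 [ 68.9 -12.8  59. ]] bar [[46.2  0.5 65.5]]
scene blob [346 203  15  18 120] [353.80833333 210.81666667]
scene blob [364 214   4   7  15] [366.13333333 217.13333333]
scene blob [356 223   5   6  21] [357.95238095 225.61904762]
scene blob [365 229   4   3   8] [366.25 229.75]
scene blob [358 232   3   2   6] [359.  232.5]
```

View pics/t.png

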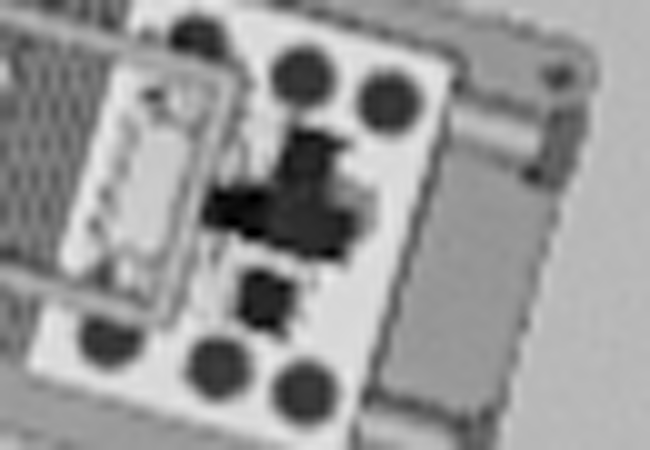

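```bash
python3 -m jog '[{"linear":[0,-0.02,0.4],"roll":0},{"linear":[0,0,0.4],"roll":0},{"linear":[0,0,0.36],"roll":0},{"linear":[0,0,0],"roll":0},{"linear":[0,0,0],"roll":0}]'
python3 -m jog '[{"linear":[0,0,0],"roll":0},{"linear":[0,0,0],"roll":0},{"linear":[0,0,0],"roll":0},{"linear":[0,0,0],"roll":0},{"linear":[0,0,0],"roll":0},{"linear":[0,0,0],"roll":0},{"linear":[0,0,0],"roll":0},{"linear":[0,0,0],"roll":0}]' -1 20
python3 -c "
from h import *
s=env.observe();print(tom(s['position']),s['ft_force'])"
```

```text
time_s: 4.72
position: [0.4902, -0.0556, 0.0818]
tool_rot: [[0.297, 0.955, 0.002], [0.955, -0.297, -0.0], [0.0, 0.002, -1.0]]
ft_force: [0.6, 0.4, 0.6]
grip_width: 0.0854
gripper_force: 0.0
time_s: 5.38
position: [0.4898, -0.0562, 0.0806]
tool_rot: [[0.298, 0.954, 0.001], [0.954, -0.298, -0.0], [-0.0, 0.001, -1.0]]
ft_force: [1.3, -0.1, 1.0]
grip_width: 0.0094
gripper_force: 25.1
[[66.   0.4 80.6]] [ 1.32577116 -0.05713023  0.97665142]
```

```bash
python3 -m jog '[{"linear":[0.029,0,-0.074],"roll":0},{"linear":[0.029,0,-0.074],"roll":0},{"linear":[0,0,0],"roll":0},{"linear":[0,0,0],"roll":0}]'
python3 -m jog '[{"linear":[-0.055,0,0.006],"roll":0},{"linear":[-0.055,0,0.006],"roll":0},{"linear":[-0.055,0,0.006],"roll":0},{"linear":[-0.055,0,0.006],"roll":0},{"linear":[0,0,0],"roll":0},{"linear":[0,0,0],"roll":0},{"linear":[0,0,0],"roll":0}]'
python3 - <<'E'
from h import *; from kin import *
im,c,s=snap("wrist","w4");t=tom(s["position"])[0];print("TCP",t,s["ft_force"]);pickle.dump(c,open("w4.pkl","wb"))
print(bar_of_G(np.array([t[0]-.2,t[2]+19])))
cv2.imwrite("pics/w4c.png",cv2.resize(im[60:310,220:420,::-1],None,fx=2.4,fy=2.4,interpolation=cv2.INTER_CUBIC))
E
```

```text
time_s: 5.72
position: [0.4903, -0.054, 0.0866]
tool_rot: [[0.298, 0.955, 0.001], [0.955, -0.298, -0.001], [-0.0, 0.001, -1.0]]
ft_force: [2.3, -3.9, -1.3]
grip_width: 0.0093
gripper_force: 24.6
time_s: 6.3
position: [0.4878, -0.0621, 0.0857]
tool_rot: [[0.298, 0.954, 0.001], [0.954, -0.298, 0.0], [0.001, 0.001, -1.0]]
ft_force: [4.4, 0.7, 2.9]
grip_width: 0.0093
gripper_force: 25.2
TCP [72.2  0.3 85.7] [4.42950687 0.74285255 2.90521574]
(array([53.62753027, 70.23694216]), np.float64(1.4631553918245723), np.float64(-9.395439771052036))
```

View pics/w4c.png

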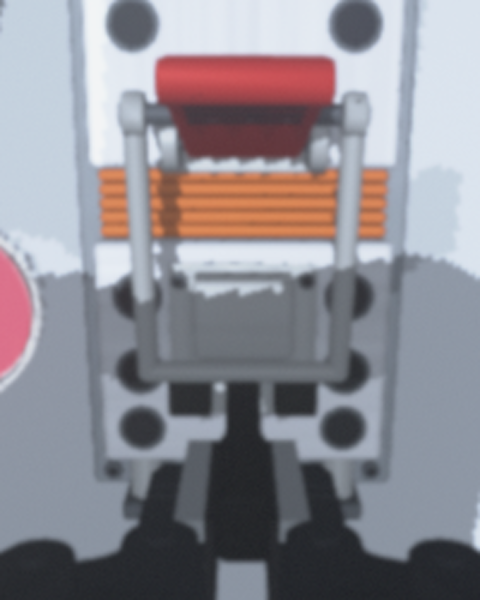

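```bash
python3 - <<'E'
from h import *
c=pickle.load(open("w4.pkl","rb"))
q=lambda a,b:[[220+a/2.4-.3,60+b/2.4-.3]]
for n,p,z in [("bar",(245,369),.0702),("rib far",(190,415),.059),("rib near<=",(190,383),.059),("lip>=",(240,358),.063),("seal0",(240,168),.05),("seal1",(240,240),.05),("lip back",(240,276),.063)]:
    print(n,tom(plane(c,q(*p),z)))
g=cv2.cvtColor(cv2.imread("pics/w4.png"),cv2.COLOR_BGR2GRAY)
for x in (296,300,342,346): print(x,g[195:240,x].tolist())
E
```

```text
bar [[52.9  0.7 70.2]]
rib far [[ 68.9 -13.3  59. ]]
rib near<= [[ 60.2 -13.1  59. ]]
lip>= [[52.4 -0.5 63. ]]
seal0 [[ 7.8 -0.5 50. ]]
seal1 [[25.4 -0.5 50. ]]
lip back [[32.2 -0.5 63. ]]
296 [118, 118, 117, 117, 117, 117, 117, 117, 117, 118, 118, 117, 118, 116, 113, 108, 105, 110, 114, 117, 117, 114, 109, 97, 75, 57, 50, 48, 48, 48, 49, 48, 48, 49, 49, 47, 51, 74, 117, 154, 170, 173, 174, 173, 173]
300 [108, 108, 109, 109, 110, 111, 112, 111, 110, 110, 110, 110, 109, 109, 110, 104, 105, 108, 114, 118, 117, 114, 109, 98, 76, 56, 48, 47, 48, 47, 46, 47, 46, 49, 47, 48, 51, 74, 117, 153, 170, 173, 174, 173, 173]
342 [110, 112, 111, 111, 111, 111, 110, 110, 110, 110, 109, 110, 112, 112, 111, 107, 106, 109, 112, 117, 118, 114, 109, 97, 75, 55, 48, 47, 46, 46, 47, 47, 46, 45, 45, 46, 50, 72, 116, 154, 171, 174, 174, 174, 174]
346 [119, 118, 118, 116, 118, 118, 118, 117, 117, 117, 117, 117, 117, 117, 115, 109, 106, 109, 114, 118, 118, 115, 107, 97, 76, 55, 47, 48, 46, 45, 46, 46, 46, 44, 47, 44, 51, 72, 118, 153, 170, 174, 175, 174, 174]
```

```bash
python3 - <<'E'
from kin import *
for x in (55.2,55.7,56.2):
  for z in (70,67,65.5,64,62.5,61,59.5,58,56.5,54.5):
    g,q,a=G_of_bar((x,z),1.6);print(x,z,g.round(2),round(q,2),round(a,1))
E
python3 -m jog '[{"linear":[-0.035,0,0.013],"roll":0},{"linear":[-0.033,0,0.027],"roll":0},{"linear":[-0.01,0,0.024],"roll":0},{"linear":[0,0,0],"roll":0},{"linear":[0,0,0],"roll":0},{"linear":[0,0,0],"roll":0}]'
cat > st.py <<'E'
from h import *; from kin import *
s=env.observe();t=tom(s['position'])[0];O,u,v=mould();f=s['ft_force']
b,q,a=bar_of_G(np.array([t[0]-.2,t[2]+19]),(1.6,-.25));print("TCP",t,"F mould",np.round([f[:2]@u,f[:2]@v,f[2]],1),"bar",b.round(1),"q",round(q,2),"a",round(a,1))
E
python3 st.py
```

```text
55.2 70 [ 73.87 104.3 ] 1.57 -9.9
55.2 67 [ 75.7  100.24] 1.61 -13.0
55.2 65.5 [76.59 98.18] 1.63 -14.5
55.2 64 [77.47 96.08] 1.66 -16.1
55.2 62.5 [78.33 93.97] 1.68 -17.7
55.2 61 [79.18 91.83] 1.72 -19.2
55.2 59.5 [80.   89.67] 1.75 -20.8
55.2 58 [80.81 87.49] 1.78 -22.3
55.2 56.5 [81.59 85.29] 1.82 -23.8
55.2 54.5 [82.58 82.35] 1.88 -25.9
55.7 70 [ 74.4  104.29] 1.6 -9.9
55.7 67 [ 76.21 100.24] 1.64 -13.0
55.7 65.5 [77.1  98.17] 1.66 -14.6
55.7 64 [77.97 96.08] 1.69 -16.1
55.7 62.5 [78.82 93.97] 1.72 -17.6
55.7 61 [79.66 91.84] 1.75 -19.2
55.7 59.5 [80.48 89.69] 1.78 -20.7
55.7 58 [81.27 87.52] 1.81 -22.2
55.7 56.5 [82.04 85.33] 1.85 -23.7
55.7 54.5 [83.03 82.4 ] 1.91 -25.7
56.2 70 [ 74.92 104.28] 1.63 -10.0
56.2 67 [ 76.71 100.23] 1.67 -13.0
56.2 65.5 [77.59 98.17] 1.69 -14.6
56.2 64 [78.46 96.09] 1.72 -16.1
56.2 62.5 [79.31 93.99] 1.75 -17.6
56.2 61 [80.14 91.86] 1.78 -19.1
56.2 59.5 [80.94 89.72] 1.81 -20.6
56.2 58 [81.73 87.55] 1.84 -22.2
56.2 56.5 [82.49 85.38] 1.88 -23.6
56.2 54.5 [83.47 82.46] 1.93 -25.6
time_s: 6.85
position: [0.4866, -0.0653, 0.0829]
tool_rot: [[0.298, 0.955, 0.0], [0.955, -0.298, -0.0], [-0.0, 0.0, -1.0]]
ft_force: [5.2, -0.5, 1.9]
grip_width: 0.0097
gripper_force: 25.2
TCP [75.7  0.2 82.9] F mould [-1.1  5.1  1.9] bar [55.7 68.2] q 1.62 a -11.8
```

```bash
python3 -m jog '[{"linear":[-0.02,0.01,0.046],"roll":0},{"linear":[-0.02,0.01,0.046],"roll":0},{"linear":[0,0,0],"roll":0},{"linear":[0,0,0],"roll":0},{"linear":[0,0,0],"roll":0}]';python3 st.py
python3 -m jog '[{"linear":[-0.011,0,0.026],"roll":0},{"linear":[0,0,0],"roll":0},{"linear":[0,0,0],"roll":0}]' >/dev/null;python3 st.py
```

```text
time_s: 7.27
position: [0.4864, -0.0669, 0.0789]
tool_rot: [[0.298, 0.955, -0.001], [0.955, -0.298, 0.0], [-0.0, -0.001, -1.0]]
ft_force: [2.6, 1.3, 1.8]
grip_width: 0.0095
gripper_force: 25.1
TCP [77.2  0.4 78.9] F mould [-2.   2.1  1.8] bar [55.5 65.3] q 1.65 a -14.8
TCP [77.6  0.5 78. ] F mould [-2.1  0.5  3.6] bar [55.5 64.7] q 1.66 a -15.4
```

```bash
for i in 1; do python3 -m jog '[{"linear":[-0.018,0,0.037],"roll":0},{"linear":[0,0,0],"roll":0},{"linear":[0,0,0],"roll":0}]' >/dev/null;python3 st.py; python3 -m jog '[{"linear":[-0.017,0,0.037],"roll":0},{"linear":[0,0,0],"roll":0},{"linear":[0,0,0],"roll":0}]' >/dev/null;python3 st.py; done
```

```text
TCP [78.4  0.5 76.5] F mould [-1.2  0.   2.7] bar [55.7 63.6] q 1.69 a -16.5
TCP [79.1  0.6 75. ] F mould [-1.2 -0.3  2.2] bar [55.8 62.5] q 1.72 a -17.6
```

```bash
python3 -m jog '[{"linear":[-0.014,0,0.036],"roll":0},{"linear":[0,0,0],"roll":0},{"linear":[0,0,0],"roll":0}]' >/dev/null;python3 st.py; python3 -m jog '[{"linear":[-0.014,0,0.036],"roll":0},{"linear":[0,0,0],"roll":0},{"linear":[0,0,0],"roll":0}]' >/dev/null;python3 st.py
```

```text
TCP [79.7  0.6 73.6] F mould [-0.8  0.2  2.7] bar [55.8 61.5] q 1.74 a -18.6
TCP [80.2  0.7 72.2] F mould [ 0.2 -0.6  2.7] bar [55.8 60.5] q 1.76 a -19.6
```

```bash
python3 -m jog '[{"linear":[-0.014,0,0.036],"roll":0},{"linear":[0,0,0],"roll":0},{"linear":[0,0,0],"roll":0}]' >/dev/null;python3 st.py; python3 -m jog '[{"linear":[-0.013,0,0.036],"roll":0},{"linear":[0,0,0],"roll":0},{"linear":[0,0,0],"roll":0}]' >/dev/null;python3 st.py;python3 - <<'E'
from h import *
im,c,s=snap("wrist","w5");pickle.dump(c,open("w5.pkl","wb"))
a=cv2.resize(im[60:310,220:420,::-1],None,fx=2.4,fy=2.4,interpolation=cv2.INTER_CUBIC)
cv2.imwrite("pics/w5c.png",a)
E
```

```text
TCP [80.7  0.6 70.7] F mould [-0.8  0.1  2.6] bar [55.7 59.5] q 1.78 a -20.7
TCP [81.2  0.7 69.3] F mould [-1.3 -1.1  2.3] bar [55.7 58.5] q 1.8 a -21.7
```

View pics/w5c.png

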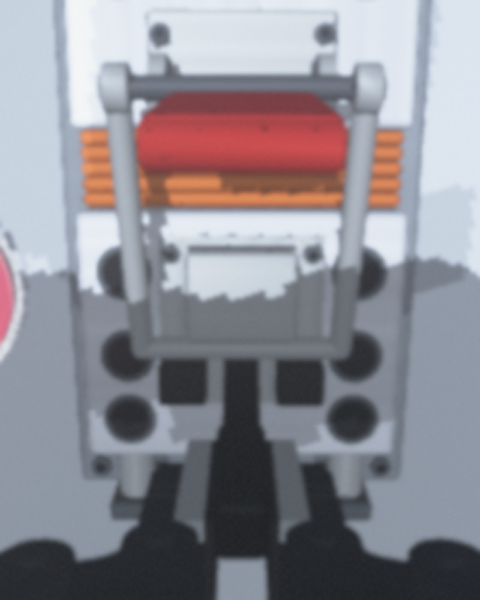

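```bash
for i in 1; do python3 -m jog '[{"linear":[-0.013,0,0.036],"roll":0},{"linear":[0,0,0],"roll":0},{"linear":[0,0,0],"roll":0}]' >/dev/null;python3 st.py; python3 -m jog '[{"linear":[-0.012,0,0.036],"roll":0},{"linear":[0,0,0],"roll":0},{"linear":[0,0,0],"roll":0}]' >/dev/null;python3 st.py; python3 -m jog '[{"linear":[-0.012,0,0.036],"roll":0},{"linear":[0,0,0],"roll":0},{"linear":[0,0,0],"roll":0}]' >/dev/null;python3 st.py; done
```

```text
TCP [81.7  0.7 67.9] F mould [-0.8 -1.2  2.6] bar [55.7 57.6] q 1.83 a -22.7
TCP [82.2  0.7 66.4] F mould [-1.2 -0.6  2.6] bar [55.7 56.5] q 1.85 a -23.7
TCP [82.7  0.7 65. ] F mould [-1.6 -2.2  1.4] bar [55.7 55.6] q 1.88 a -24.7
```

```bash
python3 -m jog '[{"linear":[0.02,0,0.02],"roll":0},{"linear":[0.03,0,0.01],"roll":0},{"linear":[0.03,0,0],"roll":0},{"linear":[0,0,0],"roll":0},{"linear":[0,0,0],"roll":0}]' >/dev/null;python3 st.py; python3 - <<'E'
from kin import *
for x,z in[(52.5,55),(51,54.5),(49,54.5),(50,54.5)]: print(x,z,G_of_bar((x,z),1.7))
E
```

```text
TCP [79.4  0.7 63.8] F mould [ 1.3 -1.7  2.7] bar [51.9 54.9] q 1.66 a -25.8
52.5 55 (array([79.79287486, 82.93472716]), np.float64(1.7016482126111767), np.float64(-25.667227156364547))
51 54.5 (array([78.55499815, 82.17620055]), np.float64(1.6227441961382236), np.float64(-26.20735290415393))
49 54.5 (array([76.42421052, 82.30580295]), np.float64(1.4892953609960424), np.float64(-25.937226909433665))
50 54.5 (array([77.50994953, 82.220979  ]), np.float64(1.5574341434700474), np.float64(-26.114167815395216))
```

```bash
python3 -m jog '[{"linear":[0.025,0,0.008],"roll":0},{"linear":[0,0,0],"roll":0},{"linear":[0,0,0],"roll":0}]' >/dev/null;python3 st.py;  python3 -m jog '[{"linear":[0.025,0,0],"roll":0},{"linear":[0,0,0],"roll":0},{"linear":[0,0,0],"roll":0}]' >/dev/null;python3 st.py
```

```text
TCP [78.3  0.8 63.6] F mould [-0.  -1.7  2.5] bar [50.7 54.8] q 1.6 a -25.9
TCP [77.4  0.7 63.5] F mould [-0.4 -1.7  1.6] bar [49.8 54.7] q 1.54 a -25.9
```

```bash
python3 -m jog '[{"linear":[0,0,0],"roll":0},{"linear":[0,0,0],"roll":0},{"linear":[0,0,0],"roll":0},{"linear":[0,0,0],"roll":0},{"linear":[0,0,-0.5],"roll":0},{"linear":[0,0,-1],"roll":0},{"linear":[0,0,-1],"roll":0},{"linear":[0,0,0],"roll":0},{"linear":[0,0,0],"roll":0}]' 0.2; python3 st.py; python3 - <<'E'
from h import *
im,c,s=snap("wrist","w6");pickle.dump(c,open("w6.pkl","wb"))
a=cv2.resize(im[60:310,220:420,::-1],None,fx=2.4,fy=2.4,interpolation=cv2.INTER_CUBIC)
cv2.imwrite("pics/w6c.png",a)
E
```

```text
time_s: 11.48
position: [0.4874, -0.0675, 0.1654]
tool_rot: [[0.298, 0.955, 0.004], [0.955, -0.298, -0.002], [-0.0, 0.005, -1.0]]
ft_force: [-0.8, 0.3, -0.3]
grip_width: 0.0511
gripper_force: 0.0
TCP [ 77.5   1.6 165.4] F mould [-0.  -0.9 -0.3] bar [ 58.8 105.9] q 2.24 a 29.5kin.py:11: RuntimeWarning: The iteration is not making good progress, as measured by the 
 improvement from the last ten iterations.
  q,a=fsolve(f,x0);return P(q)+57.7*np.array([np.cos(a),np.sin(a)]),q,np.degrees(a)
```

View pics/w6c.png

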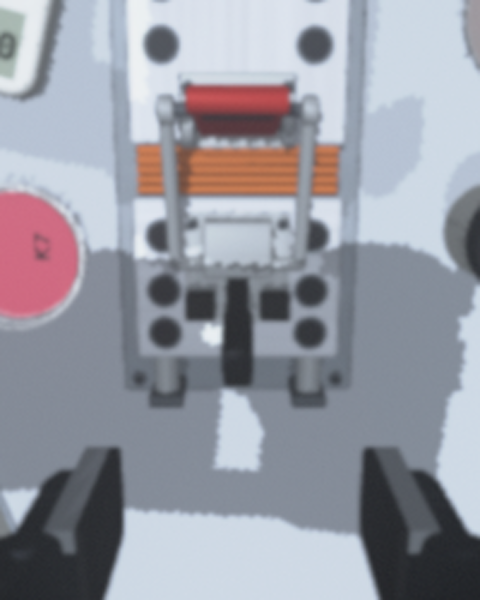

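```bash
python3 - <<'E'
from h import *
c=pickle.load(open("w6.pkl","rb"))
q=lambda a,b:[[220+a/2.4-.3,60+b/2.4-.3]]
for r in (86,115): print(r,tom(plane(c,q(238,r),.119)))
for r in (145,195): print("seal",tom(plane(c,q(238,r),.05)))
print("bar",tom(plane(c,q(238,268),.0545)),"sides",tom(plane(c,q(174,250),.06)),tom(plane(c,q(302,250),.06)))
for x in (.5,.8,1.1,1.4,1.54): print(x,)
for a in np.arange(1.54,.14,-.1): print(round(a,2),"TCP",round(-48*np.cos(a)+4*np.sin(a)+11,1),round(64+48*np.sin(a)+4*np.cos(a),1))
E
python3 -m jog '[{"linear":[0.5,-0.01,0],"roll":0},{"linear":[0.7,-0.01,0.2],"roll":0},{"linear":[0,0,0],"roll":0},{"linear":[0,0,0],"roll":0},{"linear":[0,0,0],"roll":0},{"linear":[0,0,0],"roll":0},{"linear":[0,0,0],"roll":0},{"linear":[0,0,0],"roll":0}]' -1 20; python3 st.py 2>/dev/null
```

```text
86 [[ -6.7   0.5 119. ]]
115 [[  0.3   0.5 119. ]]
seal [[ 7.9  0.4 50. ]]
seal [[25.2  0.3 50. ]]
bar [[50.7  0.3 54.5]] sides [[ 43.3 -22.1  60. ]] [[43.4 22.7 60. ]]
0.5
0.8
1.1
1.4
1.54
1.54 TCP 13.5 112.1
1.44 TCP 8.7 112.1
1.34 TCP 3.9 111.6
1.24 TCP -0.8 110.7
1.14 TCP -5.4 109.3
1.04 TCP -9.8 107.4
0.94 TCP -14.1 105.1
0.84 TCP -18.1 102.4
0.74 TCP -21.7 99.3
0.64 TCP -25.1 95.9
0.54 TCP -28.1 92.1
0.44 TCP -30.7 88.1
0.34 TCP -32.9 83.8
0.24 TCP -34.7 79.3
time_s: 12.2
position: [0.5001, -0.0218, 0.1555]
tool_rot: [[0.299, 0.954, -0.0], [0.954, -0.299, -0.0], [-0.0, -0.0, -1.0]]
ft_force: [-0.2, -0.8, 1.2]
grip_width: 0.0003
gripper_force: 0.0
TCP [3.000e+01 1.000e-01 1.555e+02] F mould [0.9 0.  1.2] bar [ 43.5 121.7] q 1.94 a 47.1
```

```bash
python3 -m jog '[{"linear":[0,0,0.5],"roll":0},{"linear":[0,0,0.58],"roll":0},{"linear":[0,0,0],"roll":0},{"linear":[0.1,0,0],"roll":0},{"linear":[0.1,0,0],"roll":0},{"linear":[0.08,0,0],"roll":0},{"linear":[0,0,0],"roll":0},{"linear":[0,0,0],"roll":0}]'; python3 st.py 2>/dev/null
python3 -m jog '[{"linear":[0.05,0,0],"roll":0},{"linear":[0.05,0,0],"roll":0},{"linear":[0.05,0,0],"roll":0},{"linear":[0,0,0],"roll":0},{"linear":[0,0,0],"roll":0}]' >/dev/null; python3 st.py 2>/dev/null
python3 -m jog '[{"linear":[0.05,0,0],"roll":0},{"linear":[0.05,0,0],"roll":0},{"linear":[0.05,0,0],"roll":0},{"linear":[0,0,0],"roll":0},{"linear":[0,0,0],"roll":0}]' >/dev/null; python3 st.py 2>/dev/null
```

```text
time_s: 12.87
position: [0.5039, -0.0103, 0.1131]
tool_rot: [[0.297, 0.955, 0.001], [0.955, -0.297, -0.0], [0.0, 0.001, -1.0]]
ft_force: [-0.3, -0.7, 0.5]
grip_width: -0.0
gripper_force: 0.0
TCP [ 18.    0.3 113.1] F mould [ 0.7 -0.   0.5] bar [ 42.4 101.8] q -2.28 a 57.7
TCP [ 12.2  -0.  112.4] F mould [ 0.8 -0.1  0.2] bar [28.1 95.8] q -6.67 a 43.0
TCP [  6.2  -0.  112.3] F mould [-0.5  0.6 -1.1] bar [25.5 97.5] q -6.85 a 48.6
```

```bash
python3 -m jog '[{"linear":[0.06,0,0.018],"roll":0},{"linear":[0.058,0,0.01],"roll":0},{"linear":[0.058,0,0.012],"roll":0},{"linear":[0,0,0],"roll":0},{"linear":[0,0,0],"roll":0}]' >/dev/null; python3 st.py 2>/dev/null
python3 -m jog '[{"linear":[0.058,0,0.017],"roll":0},{"linear":[0.058,0,0.018],"roll":0},{"linear":[0,0,0],"roll":0},{"linear":[0,0,0],"roll":0}]' >/dev/null; python3 st.py 2>/dev/null
python3 -m jog '[{"linear":[0.055,0,0.022],"roll":0},{"linear":[0.055,0,0.025],"roll":0},{"linear":[0,0,0],"roll":0},{"linear":[0,0,0],"roll":0}]' >/dev/null; python3 st.py 2>/dev/null
python3 - <<'E'
from h import *
im,c,s=snap("wrist","w7");b=im.astype(int);m=(b[:,:,0]>100)&(b[:,:,1]<70)&(b[:,:,2]<80);m[:,:290]=0;m[:,350:]=0
ys,xs=np.nonzero(m);print("lever red rows",ys.min(),ys.max(),tom(plane(c,[[320,ys.min()]],.11)))
E
```

```text
TCP [-9.000e-01  1.000e-01  1.108e+02] F mould [ 1.6 -0.3  0.6] bar [ 29.4 105.4] q -8.39 a 69.9
TCP [-5.600e+00  1.000e-01  1.094e+02] F mould [0.9 0.3 2.3] bar [ 25.7 105.3] q -8.3 a 72.4
TCP [-1.000e+01  1.000e-01  1.074e+02] F mould [ 1.6 -0.2  3.1] bar [ 20.9 102.9] q -7.92 a 71.5
lever red rows 236 256 [[-22.9  -0.5 110. ]]
```

```bash
python3 -m jog '[{"linear":[0.051,0,0.028],"roll":0},{"linear":[0.051,0,0.029],"roll":0},{"linear":[0,0,0],"roll":0},{"linear":[0,0,0],"roll":0}]' >/dev/null; python3 st.py 2>/dev/null
python3 -m jog '[{"linear":[0.05,0,0.033],"roll":0},{"linear":[0.05,0,0.034],"roll":0},{"linear":[0,0,0],"roll":0},{"linear":[0,0,0],"roll":0}]' >/dev/null; python3 st.py 2>/dev/null
```

```text
TCP [-14.    0.  105.1] F mould [ 1.  -0.   3.3] bar [ 18.1 104.3] q -14.27 a 75.5
TCP [-18.    0.  102.4] F mould [0.9 0.3 3.7] bar [ 15.1 105.5] q -14.34 a 79.8
```

```bash
python3 -m jog '[{"linear":[0.045,0,0.038],"roll":0},{"linear":[0.045,0,0.039],"roll":0},{"linear":[0,0,0],"roll":0},{"linear":[0,0,0],"roll":0}]' >/dev/null; python3 st.py 2>/dev/null
python3 -m jog '[{"linear":[0.043,0,0.042],"roll":0},{"linear":[0.043,0,0.043],"roll":0},{"linear":[0,0,0],"roll":0},{"linear":[0,0,0],"roll":0}]' >/dev/null; python3 st.py 2>/dev/null
```

```text
TCP [-21.6  -0.   99.3] F mould [0.  0.5 2.3] bar [ 11.9 106.5] q -14.42 a 84.1
TCP [-25.1  -0.1  95.8] F mould [ 0.2 -0.5  2.6] bar [  8.5 107.4] q -14.5 a 88.7
```

```bash
python3 -m jog '[{"linear":[0.037,0,0.047],"roll":0},{"linear":[0.037,0,0.048],"roll":0},{"linear":[0,0,0],"roll":0},{"linear":[0,0,0],"roll":0}]' >/dev/null; python3 st.py 2>/dev/null
python3 -m jog '[{"linear":[0.032,0,0.05],"roll":0},{"linear":[0.032,0,0.05],"roll":0},{"linear":[0,0,0],"roll":0},{"linear":[0,0,0],"roll":0}]' >/dev/null; python3 st.py 2>/dev/null
python3 -m jog '[{"linear":[0.027,0,0.054],"roll":0},{"linear":[0.027,0,0.054],"roll":0},{"linear":[0,0,0],"roll":0},{"linear":[0,0,0],"roll":0}]' >/dev/null; python3 st.py 2>/dev/null
```

```text
TCP [-28.   -0.2  91.9] F mould [0.2 0.2 2.7] bar [  5.  107.9] q -14.58 a 93.2
TCP [-30.5  -0.2  87.9] F mould [-0.4  0.3 -0.1] bar [  1.5 108.1] q -27.22 a 97.8
TCP [-32.6  -0.1  83.7] F mould [-0.1 -0.9  0.7] bar [ -2.1 108.2] q -52.44 a 102.4
```

```bash
python3 -m jog '[{"linear":[0,0,-0.7],"roll":0},{"linear":[0,0,-0.8],"roll":0},{"linear":[0,0,-0.7],"roll":0},{"linear":[-0.6,0,0],"roll":0},{"linear":[-0.7,0,0],"roll":0},{"linear":[-0.6,0,0],"roll":0},{"linear":[0,0,0],"roll":0},{"linear":[0,0,0],"roll":0},{"linear":[0,0,0],"roll":0}]' | head -2
python3 - <<'E'
from h import *
im,c,s=snap("wrist","w8");pickle.dump(c,open("w8.pkl","wb"));print(tom(s["position"]))
hsv=cv2.cvtColor(im,cv2.COLOR_RGB2HSV);b=im.astype(int)
m=(((hsv[:,:,0]<5)|(hsv[:,:,0]>174))&(hsv[:,:,1]>150)&(hsv[:,:,2]>60)).astype(np.uint8);m[:,:280]=0;m[:,360:]=0
ys,xs=np.nonzero(m);print("red",ys.min(),ys.max(),xs.min(),xs.max(),"flat z68:",tom(plane(c,[[xs.min(),ys.min()],[xs.max(),ys.min()],[320,ys.max()]],.068)))
o=((hsv[:,:,0]>5)&(hsv[:,:,0]<18)&(hsv[:,:,1]>140)&(hsv[:,:,2]>90));o[:,:270]=0;o[:,370:]=0
ys,xs=np.nonzero(o);print("orange",ys.min(),ys.max(),tom(plane(c,[[320,ys.min()],[320,ys.max()+1]],.05)))
g=cv2.cvtColor(im,cv2.COLOR_RGB2GRAY)
for x in (300,309,335): 
    print(x,[(r,int(g[r,x])) for r in range(160,240,2)])
d=(g<65).astype(np.uint8);d[:,:285]=0;d[:,360:]=0;n,l,st,ce=cv2.connectedComponentsWithStats(d)
for i in range(1,n):
    if st[i][4]>40 and st[i][1]<280: print("dark",st[i],tom(plane(c,[ce[i]],.059)))
E
```

```text
time_s: 17.92
position: [0.4961, -0.0342, 0.1719]
[[ 43.1  -0.  171.9]]
red 118 156 308 335 flat z68: [[-28.2 -10.4  68. ]
 [-28.2  11.3  68. ]
 [  2.2  -0.8  68. ]]
orange 162 170 [[ 9.7 -0.9 50. ]
 [17.8 -0.9 50. ]]
300 [(160, 140), (162, 120), (164, 102), (166, 110), (168, 105), (170, 114), (172, 115), (174, 149), (176, 156), (178, 139), (180, 139), (182, 129), (184, 125), (186, 131), (188, 138), (190, 146), (192, 138), (194, 122), (196, 114), (198, 132), (200, 135), (202, 158), (204, 160), (206, 154), (208, 136), (210, 123), (212, 117), (214, 119), (216, 117), (218, 119), (220, 132), (222, 153), (224, 154), (226, 153), (228, 160), (230, 163), (232, 158), (234, 128), (236, 103), (238, 96)]
309 [(160, 213), (162, 172), (164, 141), (166, 160), (168, 137), (170, 161), (172, 140), (174, 155), (176, 159), (178, 135), (180, 119), (182, 101), (184, 123), (186, 140), (188, 143), (190, 144), (192, 144), (194, 141), (196, 140), (198, 140), (200, 142), (202, 164), (204, 189), (206, 141), (208, 94), (210, 52), (212, 49), (214, 51), (216, 51), (218, 51), (220, 75), (222, 147), (224, 166), (226
[... 196 characters left out ...]
8, 154), (180, 142), (182, 125), (184, 125), (186, 133), (188, 136), (190, 132), (192, 130), (194, 118), (196, 111), (198, 122), (200, 122), (202, 126), (204, 136), (206, 129), (208, 96), (210, 50), (212, 50), (214, 50), (216, 50), (218, 51), (220, 73), (222, 148), (224, 167), (226, 165), (228, 166), (230, 164), (232, 162), (234, 134), (236, 113), (238, 113)]
dark [288 205   9   8  58] [[ 50.4 -26.3  59. ]]
dark [346 205   9   9  65] [[50.6 26.1 59. ]]
dark [ 285  207   75  193 9884] [[180.4   0.8  59. ]]
dark [302 210  10  10  93] [[ 56.  -13.5  59. ]]
dark [331 210  10  10  99] [[56.  13.2 59. ]]
dark [288 221   9   9  60] [[ 65.9 -26.3  59. ]]
dark [345 221  10   9  64] [[66.2 26.1 59. ]]
```

```bash
python3 - <<'E'
from h import *
c=pickle.load(open("w8.pkl","rb"));im=cv2.imread("pics/w8.png")[:,:,::-1]
for x in (312,321,330): print(x,[(r,*im[r,x].tolist()) for r in range(80,166,3)])
O,u,v=mould();W=lambda x,y,z:np.r_[O+u*x/1e3+v*y/1e3,z/1e3]
for q in (0,.3,.6,.9,1.05):
    n=np.array([np.sin(q),np.cos(q)])
    r=lambda L:np.array([-L*np.cos(q),64+L*np.sin(q)])+4*n
    P=[r(56),r(52),r(30),r(8)]; print(q,[proj(c,W(p[0],s,p[1]))[0].round(0).tolist() for p in P for s in(-13,13)])
for row in (85,118,128): 
    w=im[row,285:360].astype(int); print(row,"reddish cols",np.nonzero((w[:,0]-w[:,1:].max(1))>40)[0]+285)
s,c2,_=snap("scene","s8")
t,ct,_=snap("top","t8")
for nme,I,cc in (("scene",s,c2),("top",t,ct)):
    h=I.astype(int);m=((h[:,:,0]-h[:,:,1:].max(2))>60)
    for q in (0,.5,1.): 
        P=[(-50*np.cos(q)+3*np.sin(q),64+50*np.sin(q)+3*np.cos(q))];p=proj(cc,W(P[0][0],0,P[0][1]))[0];print(nme,q,p.round(1),I[int(round(p[1])),int(round(p[0]))])
E
```

```text
312 [(80, 221, 227, 236), (83, 180, 124, 134), (86, 193, 83, 86), (89, 162, 73, 78), (92, 124, 67, 73), (95, 88, 66, 73), (98, 170, 73, 77), (101, 99, 68, 73), (104, 159, 71, 75), (107, 118, 67, 72), (110, 145, 70, 74), (113, 144, 69, 74), (116, 133, 68, 72), (119, 174, 72, 75), (122, 173, 72, 75), (125, 173, 71, 74), (128, 173, 71, 74), (131, 173, 71, 74), (134, 173, 69, 72), (137, 173, 71, 73), (140, 173, 70, 73), (143, 172, 68, 71), (146, 172, 68, 70), (149, 173, 69, 71), (152, 172, 69, 70), (155, 172, 68, 70), (158, 170, 118, 124), (161, 185, 166, 163), (164, 182, 113, 78)]
321 [(80, 220, 227, 236), (83, 177, 123, 132), (86, 190, 81, 84), (89, 166, 73, 78), (92, 130, 66, 72), (95, 89, 66, 72), (98, 169, 72, 76), (101, 98, 67, 73), (104, 159, 70, 74), (107, 118, 67, 72), (110, 145, 70, 73), (113, 143, 69, 74), (116, 133, 68, 73), (119, 173, 71, 74), (122, 173, 71, 74), (125, 172, 70, 72), (128, 173, 70, 73), (131, 172, 70, 72), (134, 174, 71, 73), (137, 173, 69, 72), (140, 172, 69, 71), (143, 172, 69, 70), (146, 172, 68, 70), (149, 172, 68, 70), (152, 172, 69, 70), (155, 172, 67, 
[... 1271 characters left out ...]
.0], [305.0, 153.0], [337.0, 153.0]]
85 reddish cols [305 306 307 308 309 310 311 312 313 314 315 316 317 318 319 320 321 322
 323 324 325 326 327 328 329 330 331 332 333 334 335 336 337 338 339]
118 reddish cols [306 307 308 309 310 311 312 313 314 315 316 317 318 319 320 321 322 323
 324 325 326 327 328 329 330 331 332 333 334 335 336 337]
128 reddish cols [306 307 308 309 310 311 312 313 314 315 316 317 318 319 320 321 322 323
 324 325 326 327 328 329 330 331 332 333 334 335 336 337]
scene 0 [301.8 235.9] [57 58 62]
scene 0.5 [305.  226.4] [86 38 39]
scene 1.0 [313.6 217.1] [151 161 172]
top 0 [286.5 204.8] [169 165 150]
top 0.5 [289.5 205.3] [168 167 149]
top 1.0 [299.  207.7] [90 89 80]
```

```bash
python3 - <<'E'
from h import *
c=optics.calibration("scene");O,u,v=mould();W=lambda x,y,z:np.r_[O+u*x/1e3+v*y/1e3,z/1e3]
I=cv2.imread("pics/s8.png")[:,:,::-1].astype(int)
m=(I[:,:,0]-I[:,:,1:].max(2))>25
for r in range(212,246): print(r,''.join('#' if k else '.' for k in m[r,290:345]))
for q in (0,.15,.3,.5):
    n=np.array([np.sin(q),np.cos(q)]);r=lambda L,h:np.array([-L*np.cos(q),64+L*np.sin(q)])+h*n
    print(q,[proj(c,W(r(L,h)[0],s,r(L,h)[1]))[0].round(1).tolist() for L,h in((56,4),(56,-1),(5,4)) for s in(-13,13)])
print("block corner z50 (-80,±38):",proj(c,[W(-80,-38,50),W(-80,38,50),W(7,-38,50)]).round(1))
E
```

```text
212 .......................................................
213 .......................................................
214 .......................................................
215 .......................................................
216 .......................................................
217 .......................................................
218 .......................................................
219 .......................................................
220 .......................................................
221 .......................................................
222 ................................#######................
223 .......................#################...............
224 ........####..###########################..............
225 ........##################################.............
226 .........##################################............
227 .........##################################............
228 .........##################################............
229 ..........##################################...........
230 ..........######
[... 716 characters left out ...]
..................................######...
243 ..............................................#######..
244 ...............................................#####...
245 ................................................####...
0 [[301.5, 241.4], [296.3, 231.8], [301.6, 243.1], [296.4, 233.5], [326.2, 232.6], [320.6, 223.3]]
0.15 [[301.9, 238.3], [296.7, 228.7], [301.7, 240.2], [296.4, 230.6], [326.5, 232.2], [320.9, 223.0]]
0.3 [[303.0, 235.1], [297.6, 225.5], [302.3, 237.0], [297.0, 227.4], [326.9, 231.9], [321.2, 222.6]]
0.5 [[305.3, 230.7], [299.9, 221.1], [304.2, 232.7], [298.8, 223.1], [327.4, 231.5], [321.7, 222.3]]
block corner z50 (-80,±38): [[295.2 261.5]
 [280.7 233. ]
 [337.5 245.8]]
```

```bash
python3 -m jog '[{"linear":[0.6,0,0],"roll":0},{"linear":[0.7,0,0],"roll":0},{"linear":[0.6,0,0],"roll":0},{"linear":[0,0,0.7],"roll":0},{"linear":[0,0,0.8],"roll":0},{"linear":[0,0,0.5],"roll":0},{"linear":[0,0,0],"roll":0},{"linear":[0,0,0],"roll":0},{"linear":[0,0,0],"roll":0}]' >/dev/null; python3 st.py 2>/dev/null
python3 -m jog '[{"linear":[0,0,0.05],"roll":0},{"linear":[0,0,0.05],"roll":0},{"linear":[0,0,0.05],"roll":0},{"linear":[0,0,0],"roll":0},{"linear":[0,0,0],"roll":0}]' >/dev/null; python3 st.py 2>/dev/null
```

```text
TCP [-33.    0.7  93.2] F mould [-1.2 -0.6 -0.5] bar [  2.3 108.2] q -14.64 a 96.8
TCP [-32.6   0.1  86.1] F mould [ 0.5  0.2 -0.2] bar [ -0.9 108.1] q -33.56 a 100.8
```

```bash
python3 -m jog '[{"linear":[0.005,0,0.05],"roll":0},{"linear":[0.01,0,0.05],"roll":0},{"linear":[0,0,0],"roll":0},{"linear":[0,0,0],"roll":0}]' >/dev/null; python3 st.py 2>/dev/null
python3 -m jog '[{"linear":[0.01,0,0.05],"roll":0},{"linear":[0.01,0,0.05],"roll":0},{"linear":[0,0,0],"roll":0},{"linear":[0,0,0],"roll":0}]' >/dev/null; python3 st.py 2>/dev/null
python3 -m jog '[{"linear":[0.01,0,0.04],"roll":0},{"linear":[0,0,0],"roll":0},{"linear":[0,0,0],"roll":0}]' >/dev/null; python3 st.py 2>/dev/null
```

```text
TCP [-33.2  -0.1  81.8] F mould [ 0.2  1.3 -0.4] bar [ -3.6 108.1] q -102.75 a 104.5
TCP [-34.   -0.1  77.8] F mould [ 0.1 -0.7  0.6] bar [ -6.7 107.7] q -14.85 a 108.5
TCP [-34.4  -0.   76.3] F mould [0.6 0.6 0.4] bar [ -7.9 107.4] q -14.87 a 110.0
```

```bash
python3 -m jog '[{"linear":[0,0,0.05],"roll":0},{"linear":[0,0,0.04],"roll":0},{"linear":[0,0,0],"roll":0},{"linear":[0,0,0],"roll":0}]' >/dev/null; python3 st.py 2>/dev/null
python3 -m jog '[{"linear":[0,0,0.04],"roll":0},{"linear":[0,0,0.03],"roll":0},{"linear":[0,0,0],"roll":0},{"linear":[0,0,0],"roll":0}]' >/dev/null; python3 st.py 2>/dev/null
```

```text
TCP [-34.4  -0.   72.6] F mould [ 0.8 -0.3 -0. ] bar [-10.5 106.9] q -40.07 a 113.5
TCP [-34.4   0.   69.9] F mould [-0.  -0.4  0.2] bar [-12.3 106.2] q -14.95 a 115.6
```

```bash
for k in 1 2 3; do python3 -m jog '[{"linear":[0,0,0.018],"roll":0},{"linear":[0,0,0],"roll":0},{"linear":[0,0,0],"roll":0}]' >/dev/null; python3 st.py 2>/dev/null; done
```

```text
TCP [-34.4   0.   69.2] F mould [ 0.9  1.  -0.3] bar [-12.9 106.1] q -14.97 a 116.4
TCP [-34.4   0.   68.4] F mould [ 0.2  0.1 -0.6] bar [-13.5 106.1] q -15.0 a 117.6
TCP [-34.4   0.1  68. ] F mould [ 0.7 -0.4  3. ] bar [-14.  105.8] q -15.0 a 118.0
```

```bash
python3 -m jog '[{"linear":[0,0,-0.4],"roll":0},{"linear":[0,0,-0.8],"roll":0},{"linear":[0,0,-0.8],"roll":0},{"linear":[0,0,-0.6],"roll":0},{"linear":[-0.6,0,0],"roll":0},{"linear":[-0.7,0,0],"roll":0},{"linear":[-0.6,0,0],"roll":0},{"linear":[0,0,0],"roll":0},{"linear":[0,0,0],"roll":0},{"linear":[0,0,0],"roll":0}]' | head -2
python3 - <<'E'
from h import *
im,c,s=snap("wrist","w9");print(tom(s["position"]),s["ft_force"])
b=im.astype(int);rd=np.nonzero((b[60:165,321,0]-b[60:165,321,1:].max(1))>40)[0]+60;print("red top row",rd.min(), tom(plane(c,[[321,rd.min()]],.068)))
g=cv2.cvtColor(im,cv2.COLOR_RGB2GRAY);d=(g<65).astype(np.uint8);d[:,:285]=0;d[:,360:]=0;n,l,st,ce=cv2.connectedComponentsWithStats(d)
for i in range(1,n):
    if 85<st[i][4]<110 : print("rib",st[i],tom(plane(c,[ce[i]],.059)))
I=snap("scene","s9")[0].astype(int);m=(I[:,:,0]-I[:,:,1:].max(2))>25
for r in range(222,246): print(r,''.join('#' if k else '.' for k in m[r,290:345]))
# distractors unchanged?
a=cv2.imread("pics/top0.png").astype(int);t=snap("top","t9")[0][:,:,::-1].astype(int)
df=np.abs(a-t).max(2)
for nme,(x0,x1,y0,y1) in dict(timer=(250,300,235,283),dish=(308,348,252,290),beaker=(285,336,118,165)).items(): print(nme,(df[y0:y1,x0:x1]>60).mean().round(3))
E
```

```text
time_s: 22.4
position: [0.4967, -0.0325, 0.1717]
[[ 41.3  -0.  171.7]] [0.26893138 0.03927776 0.15245031]
red top row 83 [[-56.6   0.   68. ]]
rib [302 212  10  11 105] [[ 56.5 -13.2  59. ]]
rib [331 212  10  11 107] [[56.5 13.1 59. ]]
222 .................................##...#................
223 ..............................##########...............
224 ............................#############..............
225 ........................#################..............
226 .......................###################.............
227 ...................########################............
228 .................##########################............
229 ...............#############################...........
230 ..........###################################..........
231 .......#################################..###..........
232 .......###############################.....###.........
233 .......##############################......####........
234 .......############################........###.........
235 ........########################.......................
236 ........#####################..........................
237 .........#################.............................
238 .........###############.....................#####.....
239 ..........###########........................######....
240 ..........########...........................#######...
241 ...........#####.............................#######...
242 ..............................................#######..
243 ...............................................######..
244 ...............................................######..
245 ................................................####...
timer 0.219
dish 0.299
beaker 0.1
```

```bash
python3 -c "
from rig import env
print(env.close_job())"
```

```text
the job is handed in; nothing more can be done
None
```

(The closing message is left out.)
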